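# Clamp the filter cube with the fold-away crank

### The arm

A 6-joint arm with a two-finger parallel gripper is mounted at the origin on a cart in front of the work surface, level with it; the furniture and walls round the work are solid. World frame = base frame: x ahead of the robot, y to its left, z up, the work surface at z = 0. Lengths are in m, angles in rad, forces in N, time in s.
With the tool pointing down it reaches from about 0.3 to 0.775 m from the base axis. Payload 14.6 kg.
Tool frame: the origin (TCP) lies midway between the tips of the shut fingers; the grasp point (between the pads) lies 19 mm behind it (ctrl.grip_depth is the z of the grasp point in the tool frame, in m); z points along the fingers, y is the line along which they close (so a half turn about z gives the same grasp; the last joint's range is limited). The gripper opens to 94 mm and grips with 3 to 60 N. Pads are 16 mm wide; open, the fingers measure 119 mm over their backs; the gripper's body (75 mm by 177 mm) begins 78 mm behind the grasp point.
Start: joints at [-1.273, 0.3, 1.521, -0, 1.321, -0.067], TCP at [0.196, -0.514, 0.205] pointing down, gripper open.
Joint ranges: [-3.03, 3.03], [-0.79, 2.21], [0.23, 2.52], [-1.04, 4.18], [0, 3.07], [-2.55, 2.55]. Speed limits (rad/s): [2.22, 2.22, 2.57, 3.14, 3.14, 3.14].

### API

Orientations are given as [roll, pitch, yaw] about the fixed x, y, z axes, in that order (R = Rz(yaw) Ry(pitch) Rx(roll)).
In Python, from station import ctrl gives the robot as it stands. The module is installed in compiled form; this text tells all that it offers.
- The arm moves only by the tool carry_out, never from a script. Its argument "commands" is a list of rows, each a list of 3 entries, a list of its own where there are three numbers: the closure, from 0 (fully open) to 1 (shut), then the shift along the tool's x, y, z in mm, then the turn, a rotation vector about the tool's x, y, z in rad. In form: [[gripper, [tx, ty, tz], [wx, wy, wz]], ...]. A call has 1 to 10 rows; each row shifts and turns the commanded pose from where the row before left it, along the tool's axes as they then stand; what a row does not reach is not made up. A row lasts 1/8 s, in which the tool goes at most 62.5 mm and 10.7 degrees, less where a joint would pass 70% of its speed; a pose out of reach is approached as far as the arm can. A call with a gripper value outside its range is refused whole. The fingers move at their own pace and stop on an object; "squeeze" is the grip in N (left out, the last holds). Time passes only in rows, so rows that do not move let the fingers close. It gives the time, the measured TCP pose, the force, the opening and the grip force at its end, in the units of the state.
- ctrl.get_obs(): the state, without advancing time (a new reading comes with each control period).
- ctrl.camera(name): name is "side" or "top"; returns a dict with "img" (384x512x3 uint8, blue, green, red), "camera_matrix" (3x3 intrinsics, pixels), "k1" (the pictures are not rectified: a ray, as slopes to the right and down, at radius r is drawn at 1 + k1 r^2 times it, then the intrinsics apply), "rvec" (rotation vector, rad) and "tvec" (3), from world to camera coordinates, as OpenCV has them. Camera axes: x right, y down, z forward; pixel columns grow to the right and rows downward; lengths in m; the calibration is good to about 2 mm. A picture is of the moment at which its call begins. There is no depth.
- ctrl.hand_in(): hands the job in; it is judged then, once.
Trained networks look in the newest picture that a camera, given by its name, has taken for a name from the list of things; names that differ only in an ending like _2 or _b are one class to them, and where a whole thing is asked for, a point or a joint stands for the part that bears it (a point fixed in the world has none). Each returns a list of dicts, best first, with "score" (0 to 1); they miss things now and then, are a little off and sometimes report something else, mostly with a low value. They report only what shows in the picture. A call takes as long as a camera call. They do not tell look-alikes from the thing itself.
- ctrl.outline_of(thing, camera): "region" (384x512 bool, what is visible of it).
- ctrl.place_of(thing, camera): "at" ([x, y, z] in m, in world coordinates, good to about 4 mm: a listed point, or the origin of a listed thing).
The state is a dict: "time_s": time; "qpos": joint angles; "joint_vel": joint speeds; "tau": joint torques, N m; "ee_pos": TCP position; "eef_rot": TCP orientation; "force": force on the tool from outside, world axes, zero at the start; "moment": the same for the moment, N m; "grip_width": finger opening in m; "grip_force": force on a finger pad.
Only numpy, scipy, OpenCV 4.12 (cv2) and the standard library are available. Lean on these libraries where they do the work, as an engineer would, in place of code of your own. Each camera call takes 0.05 s, during which the arm holds its last target. There are 200 camera calls.

### The job

Swing the folded grip of the small clamp's crank up until it stands fully upright, then turn the crank by it clockwise (seen from above) until the jaw has pushed the black filter cube against the back stop and holds it snugly. The cube is delicate: feel for the bite, stop soon after it and do not crush it. Leave the grip standing up and the cube clamped, let go, and do not disturb the things standing round the clamp.

Things in the scene. Friction and masses are not known exactly. Their poses are not given: they have to be found in the camera images.
- clamp: bench clamp fixed to the worktop, base 96 x 290 mm, bed 16 mm up; at one end a grey gear housing 84 x 84 mm, top 60 mm up, carries the crank. Origin on the worktop under the crank axis; y runs along the bed to the back stop (52 mm tall), z up. The back stop's face is about 190 mm along y, but is set differently each run by up to 8 mm either way and not told: feel the bite
- crank_axis (a point): point on the crank's vertical axis, 109 mm above the worktop, level with the handle hinge. The arm is a bar 13 mm wide, 8 mm thick, top 99 mm above the worktop, reaching 66 mm from the axis on the handle side and 26 mm on the other; below it, above the housing, is only a shaft 12 mm thick
- crank (a joint): crank angle (rad), grows clockwise seen from above and closes the jaw, 15 mm per rad; at 0 the arm points along the clamp's -x. Range 0 to 5.6; the bite comes between 2.5 and 3.7. Dry friction of about 0.3 N m (5 N at the handle) holds it where it is left, with the jaw pressing. Each 10 N of clamping adds about 2.5 N at the handle
- handle (a joint): fold angle of the grip (rad): 0 folded flat along the arm with its free end over the crank axis, 1.57 fully upright against its stop. The hinge is stiff (about 0.06 N m) and the grip stays where it is left; it folds in the upright plane along the arm, so cranking does not fold it
- handle_hinge (a point): the hinge at the outer end of the arm, 60 mm from the crank axis and 10 mm above the arm's top; the hinge pin is level and square to the arm
- handle_tip (a point): centre of the free end of the grip, 66 mm from the hinge along the grip. The grip is a round black plastic sleeve 18 mm thick that spans 10 to 65 mm from the hinge and spins freely about its own length
- jaw: moving jaw, 56 mm wide, top 62 mm up, with a rubber-faced pad towards the back stop, sprung at 12 N per mm (the only give in the clamp); moved by the crank alone. Origin 6 mm above the worktop in the middle of the jaw; the pad's face is 26 mm farther along the clamp's y axis
- filter_cube: black optical filter cube with round windows, 38 x 40 x 35 mm, loose on the bed between pad and back stop, roughly square to them; the jaw pushes it along. Origin in the centre of its underside. Clamping between 10 and 40 N holds it snugly; over 45 N crushes it
- amber_bottle: bystander: brown glass bottle 45 mm wide, 90 mm tall, stands behind the bed; origin under its centre
- dish: bystander: petri dish 57 mm wide, 15 mm tall, on the robot's side of the bed; origin under its centre
- oil_small: bystander: small brown bottle 26 mm wide, 50 mm tall, on the robot's side of the housing; origin under its centre
There are look-alikes about, which are no part of the job. What is shaped like the filter_cube but pink or turquoise is not meant.

How it is judged:
By the outcome, as a careful person would: the job done as asked, in the order asked, and still so for the second after the job is handed in, with the robot touching nothing.
It also fails if it takes over 72 s, if anything falls off the work surface, if the arm or the gripper's body presses on something with over 40 N, if the wrist force passes 120 N, or if a joint passes its speed limit or range.

## Working session

There is one attempt and no reset: what is moved stays moved. The work goes in short steps, Python scripts to look and compute and a tool call to move; the robot and the scene stay as the last step left them, time stands still between calls to the robot, and variables do not carry over. Pictures are saved under pics/ and viewed, at most 10 in all, crops included, and the job is handed in when it is done.

Besides the shell and the picture viewer there is one more tool, called after ">>>" as name(argument=value, ...) on one line, values as JSON. carry_out: Moves the arm, as the interface text tells. Its arguments: {"type":"object","properties":{"commands":{"type":"array","items":{"type":"array"}},"squeeze":{"type":"number"}},"required":["commands"]}

```bash
mkdir -p pics
cat > h.py <<'E'
import numpy as np, cv2
from station import ctrl
from scipy.spatial.transform import Rotation as R
def proj(c,P):
    P=np.atleast_2d(P); Rm=cv2.Rodrigues(np.array(c["rvec"],float))[0]
    q=P@Rm.T+np.array(c["tvec"],float).ravel(); s=q[:,:2]/q[:,2:]
    s=s*(1+c["k1"]*(s**2).sum(1,keepdims=True)); K=np.array(c["camera_matrix"])
    return s@K[:2,:2].T+K[:2,2]
def ray(c,uv):
    K=np.array(c["camera_matrix"]); d=(np.array(uv,float)-K[:2,2])/[K[0,0],K[1,1]]; s=d.copy()
    for _ in range(20): s=d/(1+c["k1"]*(s@s))
    Rm=cv2.Rodrigues(np.array(c["rvec"],float))[0]; o=-Rm.T@np.array(c["tvec"],float).ravel()
    v=Rm.T@np.r_[s,1]; return o,v/np.linalg.norm(v)
def tri(c1,u1,c2,u2):
    o1,d1=ray(c1,u1);o2,d2=ray(c2,u2)
    A=np.c_[d1,-d2]; t=np.linalg.lstsq(A,o2-o1,rcond=None)[0]
    a,b=o1+t[0]*d1,o2+t[1]*d2; return (a+b)/2,np.linalg.norm(a-b)
E
cat > a.py <<'E'
from h import *
np.set_printoptions(precision=4,suppress=True)
o=ctrl.get_obs(); print({k:np.round(v,3) for k,v in o.items()}, ctrl.grip_depth)
for n in ["side","top"]:
    c=ctrl.camera(n); cv2.imwrite(f"pics/{n}0.png",c["img"])
    print(n,'cam at',ray(c,[256,192])[0])
    for t in ["clamp","crank_axis","handle_hinge","handle_tip","jaw","filter_cube","amber_bottle","dish","oil_small"]:
        for p in ctrl.place_of(t,n)[:3]: print(n,t,round(p["score"],2),np.array(p["at"]),proj(c,p["at"])[0].round(0))
E
python3 a.py
```

```text
{'time_s': np.float64(0.0), 'qpos': array([-1.273,  0.3  ,  1.522,  0.   ,  1.321, -0.067]), 'joint_vel': array([ 0.001,  0.   , -0.   ,  0.   ,  0.001,  0.   ]), 'tau': array([  0.001, -53.181, -35.273,   0.071,   0.024,  -0.   ]), 'ee_pos': array([ 0.196, -0.514,  0.205]), 'eef_rot': array([-3.14 , -0.   ,  0.365]), 'force': array([-0.543,  0.036, -0.93 ]), 'moment': array([-0.021,  0.035,  0.019]), 'grip_force': np.float64(0.0), 'grip_width': np.float64(0.094)} -0.0188
side cam at [0.4285 0.5715 0.8399]
side clamp 0.86 [ 0.5233 -0.0561  0.0001] [285. 169.]
side crank_axis 0.88 [ 0.5171 -0.0528  0.1067] [290. 140.]
side crank_axis 0.52 [0.5069 0.0181 0.0085] [285. 195.]
side handle_hinge 0.63 [ 0.4588 -0.0545  0.109 ] [319. 145.]
side handle_tip 0.76 [ 0.522  -0.0566  0.1209] [289. 134.]
side jaw 0.95 [0.5071 0.0177 0.0093] [285. 195.]
side filter_cube 0.62 [0.4922 0.2495 0.001 ] [265. 297.]
side filter_cube 0.6 [0.6383 0.0038 0.0008] [229. 179.]
side filter_cube 0.57 [0.5016 0.0826 0.0202] [281. 218.]
side amber_bottle 0.62 [0.5925 0.1323 0.0014] [232. 233.]
side dish 0.59 [0.3878 0.0631 0.0011] [336. 227.]
side oil_small 0.51 [ 0.3943 -0.0266 -0.0003] [339. 192.]
top cam at [0.4403 0.0934 0.9599]
top clamp 0.75 [ 0.5206 -0.0552  0.0026] [305. 204.]
top crank_axis 0.82 [ 0.5194 -0.0575  0.1108] [314. 200.]
top handle_hinge 0.6 [ 0.4634 -0.0469  0.1077] [310. 228.]
top jaw 0.71 [0.5063 0.023  0.0046] [271. 211.]
top jaw 0.21 [ 0.5198 -0.059   0.1113] [315. 200.]
top filter_cube 0.85 [ 0.6424  0.0083 -0.0023] [276. 153.]
top filter_cube 0.64 [ 0.4927  0.2528 -0.0008] [171. 219.]
top filter_cube 0.52 [0.5027 0.0845 0.0167] [244. 213.]
top amber_bottle 0.39 [ 0.4632 -0.0533  0.1096] [313. 228.]
top dish 0.58 [0.3881 0.072  0.0009] [251. 264.]
top oil_small 0.55 [ 0.3897 -0.0199  0.0038] [291. 262.]
```

Run:
```python
import cv2
a=cv2.imread('pics/side0.png')[90:330,170:410]; b=cv2.imread('pics/top0.png')[130:330,150:390]
import numpy as np
a=cv2.resize(a,(400,400),interpolation=3); b=cv2.resize(b,(400,333),interpolation=3)
b=cv2.copyMakeBorder(b,0,67,0,0,0); cv2.imwrite('pics/m0.png',np.hstack([a,b]))
```

```text
(no output)
```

View pics/m0.png

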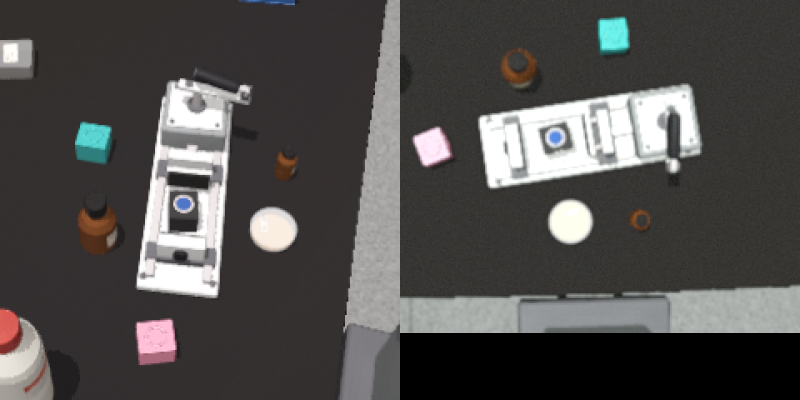

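The crop shows the crank arm pointing towards the robot with the grip folded along it, at about (673,140) in the top half. The black cube sits between jaw and stop at about (556,138); the pink and turquoise cubes are off the bed. Next I'll measure the grip and axis more precisely.

```bash
cat > b.py <<'E'
from h import *
from scipy.optimize import least_squares
np.set_printoptions(precision=4,suppress=True)
C={n:ctrl.camera(n) for n in ["side","top"]}; pts={}
names=["crank_axis","handle_hinge","handle_tip","jaw","filter_cube"]
for n,c in C.items():
    for t in names:
        for p in ctrl.place_of(t,n)[:1] if t!="filter_cube" else [q for q in ctrl.place_of(t,n) if abs(q["at"][1]-.083)<.04 and abs(q["at"][0]-.5)<.04]:
            pts[t,n]=proj(c,p["at"])[0]; print(n,t,round(p["score"],2),np.array(p["at"]))
    for t in ["handle","clamp"]:
        for p in ctrl.outline_of(t,n)[:1]:
            m=p["region"].astype(np.uint8); ys,xs=np.nonzero(m); print(n,t,round(p["score"],2),m.sum(),cv2.minAreaRect(np.c_[xs,ys].astype(np.float32)))
            ov=C[n]["img"].copy(); ov[m>0]=(ov[m>0]*.5+[0,128,0]).astype(np.uint8) if t=="handle" else ov[m>0]
            if t=="handle": cv2.imwrite(f"pics/ov_{n}.png",ov)
            if t=="clamp":
                # base footprint: corner of hull polygon
                h=cv2.convexHull(np.c_[xs,ys].astype(np.int32)); print(cv2.approxPolyDP(h,4,True).reshape(-1,2).tolist())
for t in names:
    if (t,"side") in pts and (t,"top") in pts: print(t,*tri(C["side"],pts[t,"side"],C["top"],pts[t,"top"]))
a=[]
for n,(x0,y0) in {"side":(270,120),"top":(285,175)}.items():
    a.append(cv2.resize(C[n]["img"][y0:y0+80,x0:x0+70],(400,457),interpolation=2))
cv2.imwrite("pics/m1.png",np.hstack(a))
E
python3 b.py
```

```text
side crank_axis 0.88 [ 0.5154 -0.0522  0.1065]
side handle_hinge 0.91 [ 0.4631 -0.0543  0.1081]
side handle_tip 0.6 [ 0.5194 -0.0562  0.1201]
side jaw 0.55 [0.5089 0.0177 0.0086]
side filter_cube 0.77 [0.5032 0.0864 0.0205]
side handle 0.51 256 ((300.9569091796875, 138.7672576904297), (30.200483322143555, 9.847983360290527), 23.198589324951172)
side clamp 0.96 4856 ((284.5587463378906, 198.6623992919922), (51.530853271484375, 137.50128173828125), 9.865806579589844)
[[306, 135], [320, 145], [299, 266], [254, 263], [270, 140], [289, 130]]
top crank_axis 0.8 [ 0.52   -0.0553  0.1106]
top handle_hinge 0.55 [ 0.4621 -0.0491  0.1078]
top handle_tip 0.7 [ 0.5311 -0.0523  0.1249]
top jaw 0.74 [0.5081 0.0207 0.0044]
top filter_cube 0.52 [0.5008 0.0842 0.0183]
top handle 0.6 247 ((314.0, 213.5), (33.0, 8.0), 90.0)
top clamp 0.74 4682 ((264.3121032714844, 214.52890014648438), (49.95078659057617, 129.85684204101562), 81.25383758544922)
[[329, 217], [315, 232], [206, 241], [198, 201], [321, 181]]
crank_axis [ 0.5185 -0.057   0.1009] 0.004823413803945452
handle_hinge [ 0.4623 -0.0478  0.1158] 0.0008412106051758356
handle_tip [ 0.5249 -0.0523  0.125 ] 0.012228781142899514
jaw [0.5079 0.0215 0.0143] 0.0009497018010990625
filter_cube [0.5022 0.0842 0.0169] 0.0026339415436187545
```

View pics/m1.png

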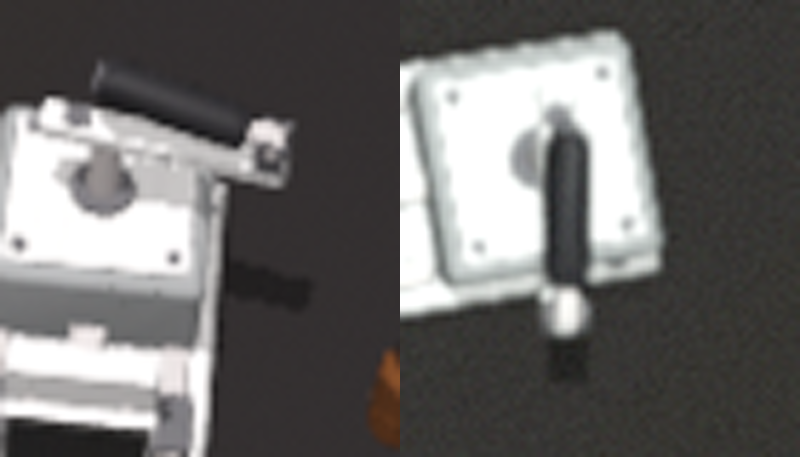

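The close-up shows the sleeve running from its tip at about (105,82) to the hinge at (270,140) in the side half, raised slightly off the arm. In the top half it runs from (568,135) to (566,310). I'll fit the geometry to these points.

```bash
cat > fit.py <<'E'
from h import *
from scipy.optimize import least_squares
np.set_printoptions(precision=4,suppress=True)
C={n:ctrl.camera(n) for n in ["side","top"]}
s=5.714
def model(p):
    A=np.array([p[0],p[1],.109]); d=np.array([np.cos(p[2]),np.sin(p[2]),0]); H=A+.06*d
    T=H+.0655*(-d*np.cos(p[3])+np.array([0,0,np.sin(p[3])])); return A,d,H,T
obs=[("side",2,(317.3,144.8)),("side",3,(288.4,134.2)),("top",2,(314.1,229.3)),("top",3,(314.4,198.2))]
def f(p):
    m=model(p); r=[]
    for n,k,uv in obs: r+=list(proj(C[n],m[k])[0]-uv)
    for n,P in [("side",(.5163,-.0525,.1066)),("top",(.5197,-.0564,.1107))]: r+=list((proj(C[n],m[0])[0]-proj(C[n],P)[0])*.5)
    return r
r=least_squares(f,[.518,-.055,3.1,.15]); print(r.x,model(r.x)); print(np.array(r.fun).reshape(-1,2))
E
python3 fit.py
```

```text
[ 0.5195 -0.0556  3.1302  0.1943] (array([ 0.5195, -0.0556,  0.109 ]), array([-0.9999,  0.0114,  0.    ]), array([ 0.4595, -0.0549,  0.109 ]), array([ 0.5237, -0.0556,  0.1216]))
[[ 0.9593 -0.2885]
 [-0.3057 -0.3061]
 [-0.4155  0.3815]
 [-0.3372 -0.5557]
 [-0.5471 -1.0804]
 [-0.2733  0.0995]]
```

>>> carry_out(commands=[[0,[45,-32,0],[0,0,0]],[0,[45,-32,0],[0,0,0]],[0,[45,-32,0],[0,0,0]],[0,[45,-32,0],[0,0,0]],[0,[45,-32,0],[0,0,0]],[0,[45,-32,0],[0,0,0]],[0,[45,-32,0],[0,0,0]],[0,[45,-32,0],[0,0,0]],[0,[45,-32,0],[0,0,0]],[0,[45,-32,0],[0,0,0]]])

```text
time_s: 3.15
ee_pos: [0.5033, -0.0526, 0.2057]
eef_rot: [3.141, -0.0, 0.365]
force: [-0.1, -0.9, 0.2]
grip_width: 0.0942
grip_force: 0.0
```

>>> carry_out(commands=[[0,[0,0,0],[0,0,-0.18]],[0,[0,0,0],[0,0,-0.18]],[0,[0,0,0],[0,0,-0.18]],[0,[0,0,0],[0,0,-0.18]],[0,[0,0,0],[0,0,-0.18]],[0,[0,0,0],[0,0,-0.18]],[0,[0,0,0],[0,0,-0.18]],[0,[0,0,0],[0,0,-0.18]],[0,[0,0,0],[0,0,-0.18]],[0,[0,0,0],[0,0,-0.18]]])

```text
time_s: 4.4
ee_pos: [0.5024, -0.0543, 0.2055]
eef_rot: [3.142, 0.0, 2.171]
force: [0.0, 0.3, -0.6]
grip_width: 0.0942
grip_force: 0.0
```

>>> carry_out(commands=[[0.2,[0,0,0],[0,0,-0.18]],[0.3,[0,0,0],[0,0,-0.18]],[0.4,[0,0,0],[0,0,-0.18]],[0.5,[0,0,0],[0,0,-0.18]],[0.5,[0,0,0],[0,0,-0.18]],[0.5,[0,0,0],[0,0,0]]])

```text
time_s: 5.15
ee_pos: [0.5024, -0.0543, 0.2055]
eef_rot: [3.142, 0.0, 3.064]
force: [-0.0, -0.6, -0.2]
grip_width: 0.0471
grip_force: 0.0
```

>>> carry_out(commands=[[0.5,[-1.6,-1,0],[0,0,-0.066]],[0.5,[0,0,40],[0,0,0]],[0.5,[0,0,30],[0,0,0]],[0.5,[0,0,20],[0,0,0]],[0.5,[0,0,16],[0,0,0]],[0.5,[0,0,0],[0,0,0]]], squeeze=8)

```text
time_s: 5.9
ee_pos: [0.5036, -0.0554, 0.0987]
eef_rot: [3.141, -0.002, 3.129]
force: [-0.5, -0.0, 0.0]
grip_width: 0.0467
grip_force: 0.0
```

Run:
```python
from h import *
a=[]
for n,(x0,y0) in {"side":(250,100),"top":(265,160)}.items():
    c=ctrl.camera(n); a.append(cv2.resize(c["img"][y0:y0+100,x0:x0+100],(400,400),interpolation=2))
cv2.imwrite("pics/m2.png",np.hstack(a))
```

```text
(no output)
```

View pics/m2.png

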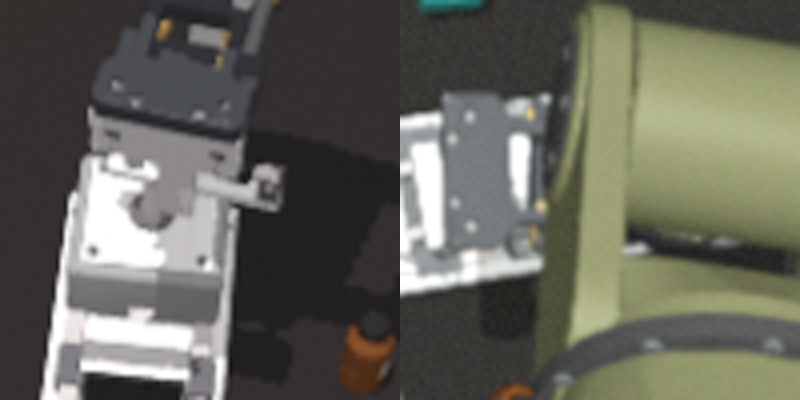

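The gripper straddles the sleeve with no contact: in the side half the arm and hinge show at (265,185) with a finger in front of them. Closing lightly.

>>> carry_out(commands=[[0.8,[0,0,0],[0,0,0]],[0.9,[0,0,0],[0,0,0]],[1,[0,0,0],[0,0,0]],[1,[0,0,0],[0,0,0]],[1,[0,0,0],[0,0,0]],[1,[0,0,0],[0,0,0]]], squeeze=10)

```text
time_s: 6.75
ee_pos: [0.5041, -0.0555, 0.0995]
eef_rot: [-3.142, 0.0, 3.131]
force: [0.7, -0.3, 1.0]
grip_width: 0.0175
grip_force: 10.0
```

>>> carry_out(commands=[[1,[1.6,0,-6.0],[0,0,0]],[1,[2.4,0,-5.8],[0,0,0]],[1,[3.2,0,-5.4],[0,0,0]],[1,[3.9,0,-4.9],[0,0,0]],[1,[4.5,0,-4.3],[0,0,0]]])

```text
time_s: 7.38
ee_pos: [0.4882, -0.0553, 0.1262]
eef_rot: [-3.142, 0.0, 3.131]
force: [1.9, -0.6, -4.0]
grip_width: 0.0176
grip_force: 10.0
```

>>> carry_out(commands=[[1,[5.1,0,-3.6],[0,0,0]],[1,[5.5,0,-2.9],[0,0,0]],[1,[5.9,0,-2.1],[0,0,0]],[1,[6.1,0,-1.3],[0,0,0]],[1,[5.0,0,-0.4],[0,0,0]],[1,[0,0,0],[0,0,0]]])

```text
time_s: 8.12
ee_pos: [0.4607, -0.055, 0.1367]
eef_rot: [-3.141, 0.001, 3.131]
force: [1.4, -0.7, 6.7]
grip_width: 0.0176
grip_force: 10.0
```

>>> carry_out(commands=[[1,[0.5,0,-0.5],[0,0,0]],[1,[0.5,0,0],[0,0,0]],[1,[0.5,0,0],[0,0,0]],[1,[0,0,0],[0,0,0]]])

```text
time_s: 8.62
ee_pos: [0.4594, -0.055, 0.1368]
eef_rot: [-3.141, 0.0, 3.131]
force: [4.9, -0.6, 4.1]
grip_width: 0.0176
grip_force: 10.0
```

>>> carry_out(commands=[[1,[0.5,0,0],[0,0,0]],[1,[0.5,0,0],[0,0,0]],[1,[0,0,0],[0,0,0]]])

```text
time_s: 9.0
ee_pos: [0.4583, -0.055, 0.1367]
eef_rot: [-3.142, 0.0, 3.131]
force: [4.6, -0.9, 5.1]
grip_width: 0.0174
grip_force: 10.0
```

>>> carry_out(commands=[[1,[0,0,0],[0,0,0]],[1,[0,0,0],[0,0,0]],[1,[0.5,0,0],[0,0,0]],[1,[0.5,0,0],[0,0,0]],[1,[0,0,0],[0,0,0]]], squeeze=25)

```text
time_s: 9.62
ee_pos: [0.4578, -0.055, 0.1369]
eef_rot: [-3.141, 0.002, 3.131]
force: [7.7, -0.2, 2.7]
grip_width: 0.0172
grip_force: 25.0
```

Run:
```python
from h import *
a=[]
for n,(x0,y0) in {"side":(270,80),"top":(265,180)}.items():
    c=ctrl.camera(n); a.append(cv2.resize(c["img"][y0:y0+100,x0:x0+100],(400,400),interpolation=2))
    for H,z in [((.4595,-.0549),.109),((.4595,-.0549),.175)]: print(n,(proj(c,[*H,z])[0]-[x0,y0])*4)
cv2.imwrite("pics/m3.png",np.hstack(a))
```

```text
side [192.99709179 257.98890951]
side [209.29479525 169.39610168]
top [194.7986503  198.67166951]
top [218.88379211 194.94137204]
```

View pics/m3.png

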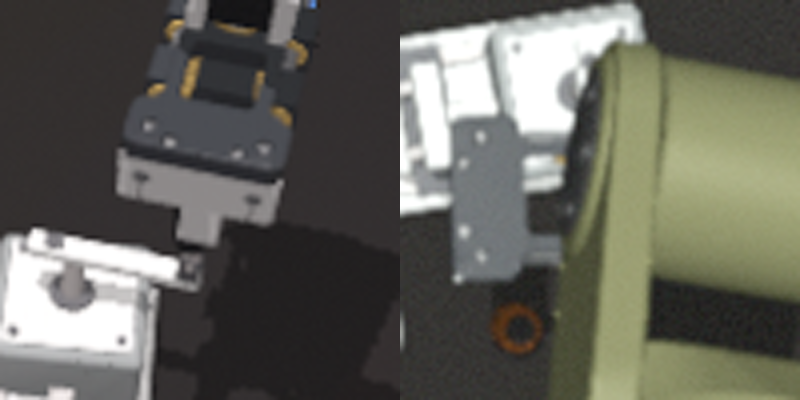

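The arm is still at its start angle with the fingers closed round the sleeve above the hinge at about (190,262). The pull force rose from 4.6 to 7.7 N under the firmer grip, so the grip is against its stop. Now cranking.

>>> carry_out(commands=[[1,[-0.2,4.9,0],[0,0,0.08]],[1,[-0.2,4.9,0],[0,0,0.08]],[1,[-0.2,4.9,0],[0,0,0.08]],[1,[-0.2,4.9,0],[0,0,0.08]],[1,[-0.2,4.9,0],[0,0,0.08]]], squeeze=15)

```text
time_s: 10.35
ee_pos: [0.4622, -0.0316, 0.1367]
eef_rot: [-3.14, -0.0, 2.728]
force: [1.6, -7.0, 6.0]
grip_width: 0.0176
grip_force: 15.0
```

```bash
cat > f.py <<'E'
from h import *
o=ctrl.get_obs(); p=np.array(o["ee_pos"]); v=p[:2]-[.5195,-.0556]; Rm=R.from_euler('xyz',o["eef_rot"]).as_matrix()
print("t",o["time_s"],"R",np.hypot(*v),"th",(3.130-np.arctan2(v[1],v[0]))%6.283,"yaw",o["eef_rot"][2],"Ftool",Rm.T@np.array(o["force"]),"q",np.round(o["qpos"],2),o["grip_width"])
E
python3 f.py
```

```text
t 10.35 R 0.062137924021361826 th 0.38432815365272077 yaw 2.728186481043504 Ftool [-4.27194639 -5.79392273 -5.9998531 ] q [-0.15  0.18  1.84 -0.    1.12 -1.3 ] 0.0176153412297975
```

>>> carry_out(commands=[[1,[-0.3,6.1,0],[0,0,0.1]],[1,[-0.3,6.1,0],[0,0,0.1]],[1,[-0.3,6.1,0],[0,0,0.1]],[1,[-0.3,6.1,0],[0,0,0.1]],[1,[-0.3,6.1,0],[0,0,0.1]],[1,[-0.3,6.1,0],[0,0,0.1]],[1,[-0.3,6.1,0],[0,0,0.1]]])

```text
time_s: 11.22
ee_pos: [0.4903, -0.001, 0.1366]
eef_rot: [-3.139, -0.001, 2.028]
force: [-3.9, -3.2, 10.5]
grip_width: 0.0178
grip_force: 15.0
```

```bash
python3 f.py
```

```text
t 11.225 R 0.06189392028368977 th 1.0682252885579882 yaw 2.0275643863144883 Ftool [ -1.20864397  -4.92118266 -10.4525141 ] q [-0.08  0.24  1.77 -0.    1.14 -0.53] 0.017829526348407364
```

>>> carry_out(commands=[[1,[0.2,6.1,-0.5],[0,0,0.1]],[1,[-0.1,6.1,-0.3],[0,0,0.1]],[1,[-0.3,6.1,0],[0,0,0.1]],[1,[-0.3,6.1,0],[0,0,0.1]],[1,[-0.3,6.1,0],[0,0,0.1]],[1,[-0.3,6.1,0],[0,0,0.1]]])

```text
time_s: 11.98
ee_pos: [0.5251, 0.0058, 0.1367]
eef_rot: [-3.137, 0.0, 1.428]
force: [-4.9, 0.9, 7.0]
grip_width: 0.0176
grip_force: 15.0
```

```bash
python3 f.py
```

```text
t 11.975 R 0.061693319082381945 th 1.6495489448757923 yaw 1.4276190302333955 Ftool [ 0.15876685 -5.04476989 -6.95618541] q [-0.06  0.32  1.67  0.    1.16  0.08] 0.017560525604196794
```

>>> carry_out(commands=[[1,[0.3,6.1,-0.3],[0,0,0.1]],[1,[0.1,6.1,-0.3],[0,0,0.1]],[1,[-0.3,6.1,0],[0,0,0.1]],[1,[-0.3,6.1,0],[0,0,0.1]],[1,[-0.3,6.1,0],[0,0,0.1]]])

```text
time_s: 12.6
ee_pos: [0.5531, -0.0041, 0.1369]
eef_rot: [-3.136, 0.002, 0.928]
force: [-3.5, 4.6, 3.4]
grip_width: 0.0175
grip_force: 15.0
```

```bash
python3 f.py
python3 - <<'E'
from h import *
c=ctrl.camera("side"); cv2.imwrite("pics/m4.png",cv2.resize(c["img"][60:280,220:370],(545,600) if 0 else (409,600),interpolation=2))
E
```

```text
t 12.6 R 0.06152419637681056 th 2.1375406382593773 yaw 0.9277508601514157 Ftool [ 1.56616174 -5.59645351 -3.41810345] q [-0.07  0.37  1.59  0.    1.19  0.57] 0.01748245185894492
```

View pics/m4.png

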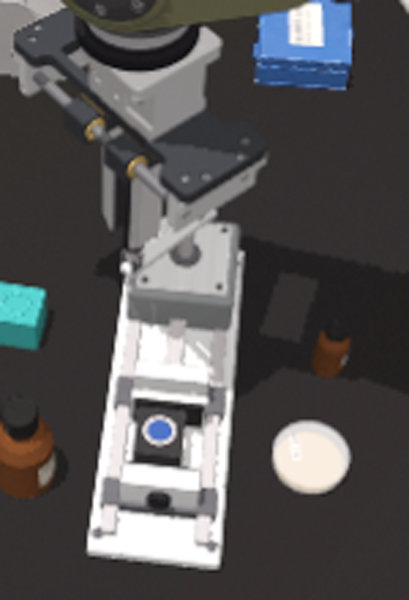

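The jaw pad is now at the cube, around (160,410), with free bed left before the stop block at (160,490). I'm correcting the radius outward so the grip stays on its stop.

>>> carry_out(commands=[[1,[0.7,0,-0.3],[0,0,-0.03]],[1,[0.7,0,0],[0,0,-0.03]],[1,[0.7,0,0],[0,0,0]],[1,[0,0,0],[0,0,0]]])

```text
time_s: 13.15
ee_pos: [0.5543, -0.0032, 0.1371]
eef_rot: [-3.138, 0.003, 0.994]
force: [-7.7, -1.8, -2.4]
grip_width: 0.0177
grip_force: 14.9
```

```bash
python3 f.py
```

```text
t 13.15 R 0.06283924293422288 th 2.1453483633728716 yaw 0.9942372453203447 Ftool [-5.76522402 -5.47842758  2.47259448] q [-0.07  0.38  1.58 -0.    1.19  0.51] 0.017705948702709827
```

>>> carry_out(commands=[[1,[-0.1,3.8,0],[0,0,0.06]],[1,[-0.1,3.8,0],[0,0,0.06]],[1,[-0.1,3.8,0],[0,0,0.06]],[1,[-0.1,3.8,0],[0,0,0.06]]])

```text
time_s: 13.65
ee_pos: [0.5659, -0.0129, 0.1371]
eef_rot: [-3.138, 0.004, 0.752]
force: [-8.1, -0.1, -1.6]
grip_width: 0.0176
grip_force: 14.9
```

```bash
python3 f.py
```

```text
t 13.65 R 0.06302989250901118 th 2.386625183807245 yaw 0.7522174744368739 Ftool [-6.00611787 -5.48540911  1.65934961] q [-0.09  0.4   1.55 -0.    1.2   0.73] 0.01759990231331586
```

>>> carry_out(commands=[[1,[-0.1,3.1,0],[0,0,0.05]],[1,[-0.1,3.1,0],[0,0,0.05]]])

```text
time_s: 13.9
ee_pos: [0.5698, -0.0176, 0.1371]
eef_rot: [-3.139, 0.004, 0.652]
force: [-8.4, 0.7, -1.6]
grip_width: 0.0177
grip_force: 14.9
```

```bash
python3 f.py
```

```text
t 13.9 R 0.0630758545374185 th 2.4834582180017426 yaw 0.6524756413780541 Ftool [-6.25180245 -5.64619536  1.6009913 ] q [-0.09  0.41  1.54 -0.    1.2   0.82] 0.017721458139202166
```

>>> carry_out(commands=[[1,[-0.1,3.1,0],[0,0,0.05]],[1,[-0.1,3.1,0],[0,0,0.05]]])

```text
time_s: 14.15
ee_pos: [0.5734, -0.0226, 0.1372]
eef_rot: [-3.139, 0.004, 0.553]
force: [-7.8, 1.4, -2.0]
grip_width: 0.0177
grip_force: 14.9
```

```bash
python3 f.py
```

```text
t 14.15 R 0.06317252988946585 th 2.5804852582483337 yaw 0.5525465733422246 Ftool [-5.88337401 -5.28479605  2.0680798 ] q [-0.1   0.42  1.53 -0.    1.2   0.92] 0.017680730775242338
```

>>> carry_out(commands=[[1,[-0.1,3.1,0],[0,0,0.05]],[1,[-0.1,3.1,0],[0,0,0.05]]])

```text
time_s: 14.4
ee_pos: [0.5763, -0.0279, 0.1371]
eef_rot: [-3.139, 0.004, 0.453]
force: [-7.4, 2.0, -1.9]
grip_width: 0.0172
grip_force: 14.9
```

```bash
python3 f.py
```

```text
t 14.4 R 0.06319252052319008 th 2.677043335496841 yaw 0.45260185283397436 Ftool [-5.77594192 -5.0407468   1.93254058] q [-0.11  0.42  1.52 -0.    1.21  1.01] 0.017191106906896934
```

>>> carry_out(commands=[[1,[-0.1,3.1,0],[0,0,0.05]]])

```text
time_s: 14.52
ee_pos: [0.5776, -0.0307, 0.1371]
eef_rot: [-3.139, 0.004, 0.403]
force: [-7.3, 2.9, -2.2]
grip_width: 0.0176
grip_force: 14.9
```

```bash
python3 f.py
python3 - <<'E'
from h import *
c=ctrl.camera("side"); cv2.imwrite("pics/m5.png",cv2.resize(c["img"][60:280,220:370],(409,600),interpolation=2))
E
```

```text
t 14.525 R 0.06319541253844276 th 2.7253110160571867 yaw 0.40261480419658047 Ftool [-5.53177581 -5.51295807  2.23559521] q [-0.12  0.43  1.51  0.    1.21  1.05] 0.017608287682268783
```

View pics/m5.png

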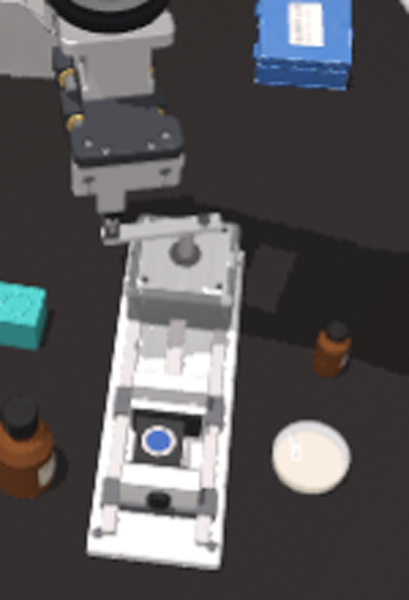

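The cube, at about (158,440), has nearly reached the stop at (160,475), so I'll take finer steps from here.

>>> carry_out(commands=[[1,[-0.05,1.9,0],[0,0,0.03]],[1,[-0.05,1.9,0],[0,0,0.03]]])

```text
time_s: 14.82
ee_pos: [0.5789, -0.0342, 0.1371]
eef_rot: [-3.139, 0.004, 0.343]
force: [-7.4, 3.1, -2.5]
grip_width: 0.0178
grip_force: 14.9
```

```bash
python3 f.py
```

```text
t 14.825 R 0.06319301870451473 th 2.784092247935133 yaw 0.34332351898319624 Ftool [-5.87819633 -5.43873364  2.53212931] q [-0.12  0.43  1.51  0.    1.21  1.11] 0.017799035262580323
```

>>> carry_out(commands=[[1,[-0.05,1.9,0],[0,0,0.03]]])

```text
time_s: 14.95
ee_pos: [0.5796, -0.0359, 0.1372]
eef_rot: [-3.139, 0.004, 0.313]
force: [-6.3, 2.8, -2.5]
grip_width: 0.0179
grip_force: 14.9
```

```bash
python3 f.py
```

```text
t 14.95 R 0.0632152143907553 th 2.813523844493413 yaw 0.3133309988236326 Ftool [-5.10591127 -4.55137299  2.49304631] q [-0.13  0.43  1.51  0.    1.21  1.13] 0.017866197698970843
```

>>> carry_out(commands=[[1,[-0.05,1.9,0],[0,0,0.03]],[1,[-0.05,1.9,0],[0,0,0.03]]])

```text
time_s: 15.2
ee_pos: [0.5806, -0.0393, 0.1371]
eef_rot: [-3.139, 0.004, 0.253]
force: [-7.0, 7.2, -2.4]
grip_width: 0.0174
grip_force: 14.9
```

```bash
python3 f.py
```

```text
t 15.2 R 0.06320078559481855 th 2.868497704756139 yaw 0.25338431010637774 Ftool [-4.93992548 -8.76031325  2.44165148] q [-0.13  0.43  1.5   0.    1.21  1.19] 0.017386357648121332
```

>>> carry_out(commands=[[1,[0,0.9,0],[0,0,0.015]],[1,[0,0,0],[0,0,0]]])

```text
time_s: 15.45
ee_pos: [0.5808, -0.04, 0.1371]
eef_rot: [-3.139, 0.004, 0.239]
force: [-6.7, 6.6, -1.1]
grip_width: 0.018
grip_force: 14.9
```

```bash
python3 f.py
```

```text
t 15.45 R 0.06320737454055474 th 2.881028218870285 yaw 0.23916297654686125 Ftool [-4.92866029 -8.02044445  1.14652602] q [-0.13  0.44  1.5   0.    1.21  1.2 ] 0.0180367311715531
```

>>> carry_out(commands=[[1,[0,0.8,0],[0,0,0.012]],[1,[0,0.8,0],[0,0,0.012]]])

```text
time_s: 15.7
ee_pos: [0.5811, -0.0414, 0.1372]
eef_rot: [-3.139, 0.004, 0.215]
force: [-8.3, 6.3, -1.3]
grip_width: 0.0174
grip_force: 14.9
```

```bash
python3 f.py
python3 - <<'E'
from h import *
c=ctrl.camera("side"); cv2.imwrite("pics/m6.png",cv2.resize(c["img"][60:280,220:370],(409,600),interpolation=2))
E
```

```text
t 15.7 R 0.06325429927619296 th 2.902923860217682 yaw 0.21510597446360302 Ftool [-6.72105992 -7.95047317  1.34986689] q [-0.13  0.44  1.5   0.    1.21  1.22] 0.017373917764919564
```

View pics/m6.png

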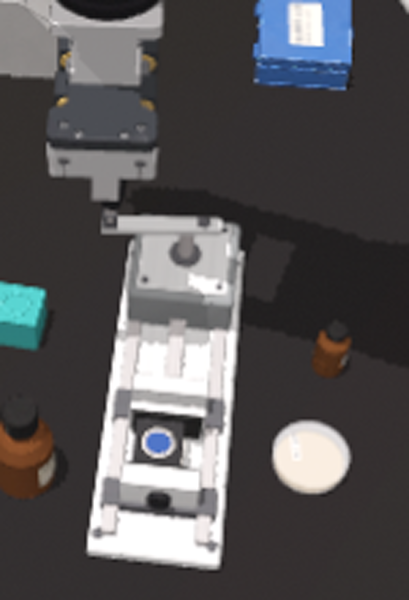

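```bash
cat > g.py <<'E'
from h import *
F=[]
for i in range(8):
    ctrl.camera("side"); o=ctrl.get_obs(); Rm=R.from_euler('xyz',o["eef_rot"]).as_matrix(); F.append(Rm.T@np.array(o["force"]))
p=np.array(o["ee_pos"]); v=p[:2]-[.5195,-.0556]
print(np.mean(F,0),np.std(F,0),"th",3.130-np.arctan2(v[1],v[0]),o["time_s"])
E
python3 g.py
```

```text
[-5.21518845 -8.24872346  1.7156953 ] [0.27792537 0.50111738 0.36465607] th 2.9033508331245095 16.15
```

>>> carry_out(commands=[[1,[0,0.7,0],[0,0,0.012]],[1,[0,0,0],[0,0,0]]])

```text
time_s: 16.4
ee_pos: [0.5813, -0.042, 0.1371]
eef_rot: [-3.139, 0.004, 0.203]
force: [-7.4, 7.4, -2.2]
grip_width: 0.0177
grip_force: 14.8
```

```bash
python3 g.py
```

```text
[-5.34486104 -9.06510381  1.89149632] [0.21963214 0.3083167  0.4220573 ] th 2.912748759970384 16.8
```

The averaged tangential force is up from 5.3 to 9.1 N, which means about 15 N of clamping. I'll add one small step, then release and rise.

>>> carry_out(commands=[[1,[0,0.7,0],[0,0,0.011]],[1,[0,0,0],[0,0,0]],[1,[0,0,0],[0,0,0]]])

```text
time_s: 17.18
ee_pos: [0.5815, -0.0426, 0.1372]
eef_rot: [-3.139, 0.004, 0.193]
force: [-6.9, 7.3, -2.6]
grip_width: 0.0171
grip_force: 14.8
```

```bash
python3 g.py
```

```text
[-5.06192441 -9.43621655  1.52797393] [0.56586064 0.58200851 0.70104583] th 2.922912091445496 17.575
```

>>> carry_out(commands=[[0.7,[0,0,0],[0,0,0]],[0.55,[0,0,0],[0,0,0]],[0.55,[0,0,0],[0,0,0]],[0.55,[0,0,0],[0,0,0]],[0.55,[0,0,-15],[0,0,0]],[0.55,[0,0,-25],[0,0,0]],[0.55,[0,0,-30],[0,0,0]],[0.55,[0,0,-30],[0,0,0]],[0.55,[30,0,-20],[0,0,0]],[0.55,[50,0,-20],[0,0,0]]])

```text
time_s: 18.82
ee_pos: [0.6621, -0.029, 0.2817]
eef_rot: [3.141, -0.003, 0.188]
force: [0.2, -1.5, -0.6]
grip_width: 0.0425
grip_force: 0.0
```

```bash
python3 f.py
python3 - <<'E'
from h import *
np.set_printoptions(precision=4,suppress=True)
a=[]
P={}
for n,(x0,y0) in {"side":(225,90),"top":(215,120)}.items():
    c=ctrl.camera(n); P[n]=c; a.append(cv2.resize(c["img"][y0:y0+150,x0:x0+100],(400,600),interpolation=2))
    for t in ["crank_axis","handle_hinge","handle_tip","jaw","filter_cube"]:
        for p in ctrl.place_of(t,n)[:2]: print(n,t,round(p["score"],2),np.array(p["at"]),(proj(c,p["at"])[0]-[x0,y0])*4)
cv2.imwrite("pics/m7.png",np.hstack(a))
E
```

```text
t 18.825 R 0.14509853179417118 th 2.945389435043907 yaw 0.18823670605552456 Ftool [-0.08203679  1.52446777  0.60967909] q [-0.1   0.53  1.03 -0.    1.58  1.28] 0.042461440272567263
side crank_axis 0.73 [ 0.5169 -0.0552  0.1092] [263.5744 194.835 ]
side handle_hinge 0.6 [ 0.579  -0.0437  0.1076] [141.5749 189.1235]
side handle_tip 0.71 [ 0.5728 -0.0451  0.1734] [156.4809 100.7007]
side jaw 0.92 [0.499  0.0634 0.0036] [233.9644 498.4832]
side jaw 0.22 [0.5029 0.1083 0.0198] [208.2555 553.1563]
side filter_cube 0.73 [ 0.6411  0.0041 -0.001 ] [  9.4836 357.9783]
side filter_cube 0.67 [0.5002 0.1085 0.0186] [213.2296 555.8768]
top jaw 0.68 [0.5001 0.0639 0.0043] [153.7708 376.5095]
top filter_cube 0.79 [ 0.6413  0.0081 -0.0029] [244.0953 133.9215]
top filter_cube 0.77 [0.5018 0.1096 0.017 ] [ 72.9019 373.5331]
```

View pics/m7.png

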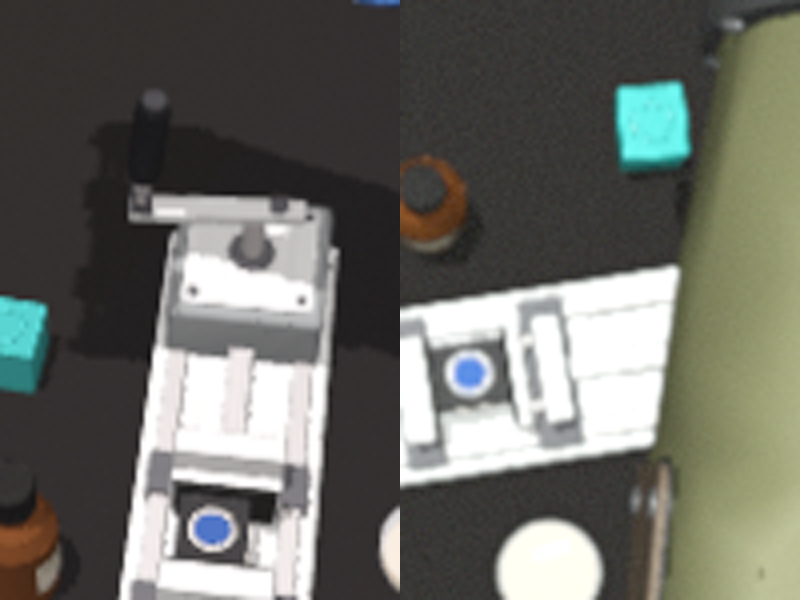

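The grip stands upright, with its base at (141,190) and top at (154,95) in the side half. The cube at (212,527) sits between pad and stop. I'll check the tilt numerically.

Run:
```python
from h import *
c=ctrl.camera("side"); 
A=np.array([.5195,-.0556]); 
for off in [0,.1,.2]:
  for yawh in [.2]:
    d=np.array([np.cos(yawh),np.sin(yawh)]); H=A+.06*d
    T=np.r_[H-.066*np.sin(off)*d,.109+.066*np.cos(off)]
    print(off,[(proj(c,p)[0]-[225,90])*4 for p in (np.r_[H,.109],np.r_[H,.119],T)])
g=cv2.cvtColor(c["img"],6)[90:150,250:275]
for y in range(112,136,3):
    row=cv2.cvtColor(c["img"],6)[y,250:275].astype(int); print(y,row.tolist())
```

```text
0 [array([142.90323954, 187.63903535]), array([143.19084732, 174.77285188]), array([144.9022492 ,  98.27601675])]
0.1 [array([142.90323954, 187.63903535]), array([143.19084732, 174.77285188]), array([158.37100885,  99.42023224])]
0.2 [array([142.90323954, 187.63903535]), array([143.19084732, 174.77285188]), array([171.66518011, 101.49662351])]
112 [49, 48, 49, 48, 48, 49, 48, 49, 49, 49, 48, 57, 64, 65, 65, 57, 50, 48, 49, 49, 48, 49, 48, 48, 48]
115 [49, 48, 48, 49, 48, 48, 48, 47, 49, 40, 51, 79, 85, 85, 85, 84, 67, 52, 49, 48, 49, 49, 48, 49, 48]
118 [49, 48, 49, 48, 48, 49, 49, 48, 35, 27, 29, 32, 39, 38, 37, 34, 30, 34, 45, 48, 48, 48, 49, 49, 48]
121 [40, 35, 32, 32, 32, 32, 32, 31, 26, 22, 25, 27, 26, 27, 26, 26, 25, 35, 40, 41, 41, 41, 41, 41, 40]
124 [32, 33, 32, 32, 31, 32, 32, 29, 26, 26, 27, 27, 26, 27, 25, 25, 27, 30, 31, 32, 32, 31, 32, 32, 32]
127 [32, 32, 33, 32, 32, 32, 32, 26, 25, 26, 28, 26, 27, 26, 25, 25, 30, 32, 31, 32, 32, 31, 32, 32, 33]
130 [33, 32, 40, 35, 32, 33, 36, 27, 25, 26, 28, 29, 28, 25, 25, 24, 30, 32, 32, 34, 32, 33, 32, 32, 31]
133 [32, 38, 41, 34, 32, 33, 46, 32, 26, 27, 28, 28, 27, 27, 24, 30, 32, 32, 32, 32, 31, 33, 32, 31, 32]
```

The pictures suggest the grip leans inward by about 0.06 rad. I'll close the fingers, go down inside the grip and push its top gently outward against the stop.

>>> carry_out(commands=[[1,[-40,0,0],[0,0,0]],[1,[-40,0,0],[0,0,0]],[1,[-30,0,0],[0,0,0]],[1,[0,0,0],[0,0,0]],[1,[0,0,40],[0,0,0]],[1,[0,0,40],[0,0,0]],[1,[0,0,30],[0,0,0]],[1,[0,0,15],[0,0,0]],[1,[0,0,0],[0,0,0]]], squeeze=10)

```text
time_s: 20.6
ee_pos: [0.5538, -0.0494, 0.1529]
eef_rot: [-3.141, 0.001, 0.189]
force: [0.2, 0.7, 1.3]
grip_width: 0.0007
grip_force: 0.0
```

```bash
python3 g.py
```

```text
[ 0.0587515   0.19880823 -0.08022668] [0.34958934 0.50137706 0.51382082] th 2.9539074854057623 21.0
```

>>> carry_out(commands=[[1,[2,0,0],[0,0,0]],[1,[2,0,0],[0,0,0]],[1,[1,0,0],[0,0,0]]])

```text
time_s: 21.38
ee_pos: [0.5586, -0.0485, 0.1534]
eef_rot: [3.142, 0.0, 0.189]
force: [-1.2, -0.8, 0.8]
grip_width: 0.0004
grip_force: 0.6
```

>>> carry_out(commands=[[1,[1,0,0],[0,0,0]],[1,[1,0,0],[0,0,0]]])

```text
time_s: 21.62
ee_pos: [0.5605, -0.0481, 0.1534]
eef_rot: [-3.142, 0.0, 0.189]
force: [-2.2, 0.1, 0.5]
grip_width: 0.0003
grip_force: 0.7
```

>>> carry_out(commands=[[1,[0.7,0,0],[0,0,0]],[1,[0,0,0],[0,0,0]]])

```text
time_s: 21.88
ee_pos: [0.561, -0.048, 0.1533]
eef_rot: [-3.141, 0.001, 0.189]
force: [-3.0, -1.0, 1.5]
grip_width: 0.0008
grip_force: 1.8
```

```bash
python3 g.py
```

```text
[-4.10642089 -0.26477966 -2.13680901] [0.49310623 0.31169499 0.42963752] th 2.9501791483913755 22.275
```

>>> carry_out(commands=[[1,[0.7,0,0],[0,0,0]],[1,[0,0,0],[0,0,0]]])

```text
time_s: 22.52
ee_pos: [0.5615, -0.0479, 0.1533]
eef_rot: [-3.141, 0.001, 0.189]
force: [-7.1, 0.4, 3.8]
grip_width: 0.0004
grip_force: 3.5
```

```bash
python3 g.py
```

```text
[-6.89606964 -0.35087075 -3.27038703] [0.49002493 0.4837671  0.65301335] th 2.9496059666789898 22.925
```

The force rose stiffly to 7 N, so the grip is on its stop. Backing off, rising, and looking once more.

>>> carry_out(commands=[[1,[-4,0,0],[0,0,0]],[1,[-6,0,0],[0,0,0]],[1,[0,0,-30],[0,0,0]],[1,[0,0,-40],[0,0,0]],[1,[0,0,-40],[0,0,0]],[1,[30,0,-20],[0,0,0]],[1,[50,0,0],[0,0,0]],[1,[30,0,0],[0,0,0]],[1,[0,0,0],[0,0,0]]])

```text
time_s: 24.05
ee_pos: [0.6609, -0.0288, 0.2819]
eef_rot: [-3.141, 0.001, 0.189]
force: [0.2, 0.2, -0.0]
grip_width: 0.0009
grip_force: 0.0
```

```bash
python3 f.py
python3 - <<'E'
from h import *
a=[]
for n,(x0,y0) in {"side":(225,90),"top":(195,120)}.items():
    c=ctrl.camera(n); a.append(cv2.resize(c["img"][y0:y0+150,x0:x0+100],(400,600),interpolation=2))
    if n=="side":
        for y in (115,118,121,124,127,130,133): 
            r=c["img"][y,250:275].astype(int).sum(1)//3; print(y,r.tolist())
    for t in ["handle_hinge","handle_tip","jaw","filter_cube","dish","amber_bottle","oil_small"]:
        for p in ctrl.place_of(t,n)[:2]: print(n,t,round(p["score"],2),np.round(p["at"],4),(proj(c,p["at"])[0]-[x0,y0])*4)
cv2.imwrite("pics/m8.png",np.hstack(a))
E
```

```text
t 24.05 R 0.14387900044136193 th 2.9423706059980326 yaw 0.18948513405947187 Ftool [ 0.22240071 -0.1142383   0.03499669] q [-0.1   0.53  1.03  0.    1.58  1.28] 0.0008918790228880527
115 [48, 49, 48, 49, 48, 48, 44, 51, 76, 84, 85, 85, 85, 70, 50, 48, 48, 48, 48, 48, 48, 48, 49, 48, 48]
118 [48, 48, 48, 49, 49, 48, 32, 27, 31, 34, 36, 33, 33, 30, 25, 43, 49, 49, 48, 48, 48, 48, 49, 49, 48]
121 [41, 34, 32, 34, 32, 32, 27, 25, 27, 27, 26, 29, 27, 27, 25, 36, 40, 40, 40, 40, 41, 41, 40, 40, 41]
124 [32, 33, 32, 33, 32, 32, 28, 24, 27, 25, 26, 26, 26, 26, 27, 30, 32, 32, 32, 31, 32, 31, 31, 32, 32]
127 [31, 32, 32, 32, 32, 32, 27, 25, 27, 29, 27, 27, 27, 25, 25, 29, 31, 32, 30, 31, 32, 32, 32, 32, 32]
130 [34, 32, 33, 32, 32, 32, 27, 26, 28, 29, 28, 29, 25, 25, 25, 30, 31, 32, 32, 32, 31, 32, 32, 32, 32]
133 [31, 32, 39, 35, 31, 32, 31, 27, 27, 29, 28, 28, 26, 25, 29, 32, 32, 31, 32, 32, 32, 32, 33, 32, 31]
side handle_hinge 0.93 [ 0.5819 -0.0416  0.1083] [135.14984528 190.08876719]
side handle_tip 0.73 [ 0.5784 -0.0433  0.1724] [144.43267865 102.51950463]
side jaw 0.96 [0.5013 0.0669 0.006 ] [228.45049081 500.61900215]
side jaw 0.57 [ 0.5231 -0.0559 -0.0012] [239.701969   319.66018577]
side filter_cube 0.78 [0.6434 0.0061 0.0011] [  4.30614725 357.71147306]
side filter_cube 0.64 [0.4908 0.245  0.001 ] [164.11190428 821.7730653 ]
side dish 0.81 [0.3896 0.0712 0.0004] [436.18038336 561.64706761]
side amber_bottle 0.71 [0.5921 0.1353 0.0042] [ 25.70997963 572.84627518]
side oil_small 0.49 [ 0.393  -0.0241 -0.0015] [458.59212156 414.9079585 ]
top jaw 0.93 [0.5007 0.0676 0.0054] [227.29773719 375.45298785]
top filter_cube 0.81 [0.4979 0.1096 0.0178] [152.98524876 380.3937093 ]
top filter_cube 0.81 [ 6.412e-01  9.400e-03 -2.000e-04] [322.25843902 133.16118127]
top dish 0.67 [ 0.3928  0.072  -0.0011] [223.04729357 566.17627614]
top amber_bottle 0.89 [ 0.6004  0.1344 -0.0012] [107.95616634 205.73403268]
```

View pics/m8.png

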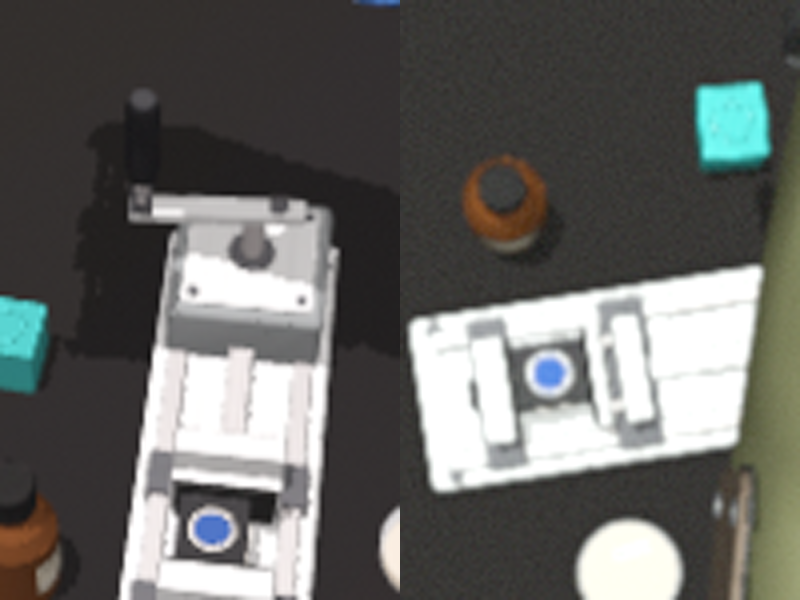

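The grip is now vertical, from (142,190) to (143,95). The cube sits between pad and stop at (550,375) in the top half, and the bystanders are where they were.

```bash
python3 -c "
from station import ctrl
print(ctrl.hand_in())"
```

```text
the job is handed in; nothing more can be done
None
```

I handed in the job at about 24 s of the allowed 72 s: the cube is clamped against the back stop at an estimated 17 N (from the handle force), the grip stands upright, the gripper is clear and the bystanders look undisturbed; the grip leaned inward by about 0.07 rad after the cranking, so I pushed it back against its stop before handing in.

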